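# Lock a headlamp into its bench cradle

### The arm

A 6-joint arm with a two-finger parallel gripper is mounted at the origin on the work surface. World frame = base frame: x ahead of the robot, y to its left, z up, the work surface at z = 0. Lengths are in m, angles in degrees, forces in N, time in s.
With the tool pointing down it reaches from about 0.4 to 0.825 m from the base axis. Payload 7 kg.
Tool frame: the origin (TCP) lies between the finger pads; the fingertips stand 19 mm ahead of it and the grasp point (between the pads) is the TCP; z points along the fingers, y is the line along which they close (so a half turn about z gives the same grasp; the last joint's range is limited). The gripper opens to 88 mm and grips with 3 to 60 N. Pads are 19 mm wide; open, the fingers measure 130 mm over their backs; the gripper's body (78 mm by 193 mm) begins 47 mm behind the grasp point.
Start: joints at [-57.92, 20.546, 0.682, 0, -70.136, -16.507], TCP at [0.181, -0.65, 0.246] pointing down, gripper open.
Joint ranges: [-176.03, 176.03], [-82.01, 121.73], [-58.28, 71.71], [-173.87, 95.51], [-174.79, -0.11], [-173.66, 173.66]. Speed limits (degrees/s): [136.94, 136.94, 172.46, 180, 180, 180].

### API

Orientations are given as [roll, pitch, yaw] about the fixed x, y, z axes, in that order (R = Rz(yaw) Ry(pitch) Rx(roll)).
In Python, from plant import get_obs, snapshot, close_job, spot_in, spot_point gives the robot as it stands.
- The arm moves only by the tool play_rows, never from a script. Its argument "plan" is a list of rows, each a list of 6 numbers: the shift along the tool's x, y, z in cm, then the turn, a rotation vector about the tool's x, y, z in degrees. A call has 1 to 20 rows; each row shifts and turns the commanded pose from where the row before left it, along the tool's axes as they then stand; what a row does not reach is not made up. A row lasts 1/12 s, in which the tool goes at most 41.7 mm and 7.16 degrees, less where a joint would pass 70% of its speed; a pose out of reach is approached as far as the arm can. A call is refused whole if a number of a shift passes 4.17 or a number of a turn 7.16, either way. A call with a gripper value outside its range is refused whole. "grip" is the finger opening in cm, from 0 to 8.76, set as the call begins (left out, the last holds). The fingers move at their own pace and stop on an object; the grip force is fixed at half the most. Time passes only in rows, so rows that do not move let the fingers close. It gives the time, the measured TCP pose, the force, the opening and the grip force at its end, in the units of the state.
- get_obs(): the state, without advancing time (a new reading comes with each control period).
- snapshot(name): name is "scene" or "top"; returns a dict with "frame" (480x640x3 uint8, red, green, blue), "fx", "fy", "cx", "cy" (pixels), "position" and "attitude" of the camera in the world. Camera axes: x right, y down, z forward; pixel columns grow to the right and rows downward; lengths in m; the calibration is good to about 2 mm. A picture is of the moment at which its call begins. There is no depth.
- close_job(): hands the job in; it is judged then, once.
Trained networks look in the newest picture that a camera, given by its name, has taken for a name from the list of things; names that differ only in an ending like _2 or _b are one class to them, and where a whole thing is asked for, a point or a joint stands for the part that bears it (a point fixed in the world has none). Each returns a list of dicts, best first, with "score" (0 to 1); they miss things now and then, are a little off and sometimes report something else, mostly with a low value. They report only what shows in the picture. A call takes as long as a camera call. They do not tell look-alikes from the thing itself.
- spot_in(camera, thing): "position" ([x, y, z] in m, in world coordinates, good to about 4 mm: the middle of the surface that is visible of it).
- spot_point(camera, thing): "position" ([x, y, z] in m, in world coordinates, good to about 4 mm: a listed point, or the origin of a listed thing).
The state is a dict: "clock": time; "joint_pos": joint angles; "qvel": joint speeds; "tau": joint torques, N m; "tool_pos": TCP position; "orientation": TCP orientation; "force": force on the tool from outside, world axes, zero at the start; "moment": the same for the moment, N m; "opening": finger opening in m; "gripper_force": force on a finger pad.
Only numpy, scipy, OpenCV 4.12 (cv2) and the standard library are available. Lean on these libraries where they do the work, as an engineer would, in place of code of your own. Each camera call takes 0.05 s, during which the arm holds its last target. There are 200 camera calls.

### The job

Make the lamp cradle safe by pushing the red mushroom stop down until it latches, then swing the sprung steel ring over the headlamp by pushing its orange tongue, and press it until it snaps under the spring catch and stays shut by itself. Then twist the red stop clockwise so that it pops up again. Press the ring with feeling, never with a heavy hand, do not touch the lamp, and leave the other things on the bench where they are.

Things in the scene. Friction and masses are not known exactly. Their poses are not given: they have to be found in the camera images.
- fixture: Lamp cradle, fixed to the bench: grey base plate 170 (x) x 320 (y) x 20 mm with a black round bowl of 140 mm. Origin at the centre of its underside; the ring's hinge is on its +y end, the catch on its -y end.
- catch_foot (a point): On the base plate's top at the foot of the catch (fixture y = -149 mm). Catch: blue post 50 mm wide, its face at y = -139 mm, with a sprung brass nose (edge at y = -129 mm) that points to the hinge, and a black rubber seat under it. It is set by hand, so its height is NOT given: the nose's underside is 67 to 87 mm above the bench, the post's top 26 mm over that. Find it by feel.
- ring_hinge (a point): Centre of the ring's hinge pin, 75 mm above the bench, at fixture y = +105 mm; axes as the fixture's. The pin runs along the fixture's x. The two dark hinge cheeks reach 92 mm above the bench. Pushing the ring with more than 40 N would bend it.
- keep_ring (a joint): Angle of the steel ring about its hinge, rad: 0 = level over the lamp, 1.57 = upright, more = leaning back. A spring opens it: let go uncaught it flies back to about 1.75. Ring of 10 mm bar, 164 mm over all, centre 105 mm from the hinge. Pushing its tongue takes about 1 N upright, 3 to 4 N near level. Caught and let go, it rests between -0.06 and 0.06, depending on the catch's height.
- ring_tongue (a point): On the orange tongue's outer face (upper when closed; the face to push), 205 mm from the hinge. Turns with the ring: y to the hinge, z out of the face. Tongue 32 mm wide, 5 thick, 180 to 238 mm from the hinge, ending in an 8 mm cross bar. In its last 15 to 20 mm the bar forces the brass nose back (11 to 17 N on the tongue), snaps under it and about 5 mm lower meets the firm rubber seat (4 to 5 N per mm).
- lamp: Headlamp, 146 mm across, lying lens up in the cradle and fixed in it; its glass dome tops out 86 mm above the bench. Origin at the centre of its underside, 56 mm above the bench. Must not be touched by the robot.
- stop_box: Stop station, fixed to the bench: yellow box 85 x 85 x 55 mm, origin at the centre of its underside, z up. The red mushroom stop stands at its middle.
- stop (a joint): How far the mushroom stop is pushed down, in m: 0 = up, 0.011 = hard stop. It is sprung up (3 to 5 N) and takes 6 to 12 N to push past its latch, more at the hard stop; let go, it stays latched at about 0.0085 until twisted. It cannot be pulled up.
- stop_knob (a joint): Turn of the mushroom head in rad, clockwise seen from above, 0 at the start, 1.05 at most; stays where it is left. When pushed down and turned beyond about 0.6 the latch lets go, and the head springs up as soon as it is free.
- stop_top (a point): Middle of the mushroom's top face; z up. The red head is 40 mm across and 20 mm high; with the stop up this point is 91 mm above the bench, and the head's underside 16 mm above the yellow box (7 mm when latched).
- clip_cup: Bystander: blue open cup, 76 mm across, 70 mm high; origin centre of underside.
- trim_ring: Bystander: loose bright steel trim ring, 146 mm across, 9 mm high; origin centre of underside.
- bowl: Bystander: loose black lamp bowl ring, 150 mm across, 40 mm high; origin centre of underside.
- bulb_carton: Bystander: white carton 60 x 60 x 90 mm; origin centre of underside.
- polish: Bystander: white bottle with red cap, 60 mm across, 130 mm high; origin centre of underside.
- driver: Bystander: screwdriver with a red handle lying on the bench; origin under its middle.
- paste_tin: Bystander: brass-coloured tin, 70 mm across, 40 mm high; origin centre of underside.
There are look-alikes about, which are no part of the job. What is meant by the stop_box is not green or pink, and is the larger of those in its own colour.

How it is judged:
By the outcome, as a careful person would: the job done as asked, in the order asked, and still so for the second after the job is handed in, with the robot touching nothing.
It also fails if it takes over 67 s, if anything falls off the work surface, if the arm or the gripper's body presses on something with over 40 N, if the wrist force passes 120 N, or if a joint passes its speed limit or range.

## Working session

There is one attempt and no reset: what is moved stays moved. The work goes in short steps, Python scripts to look and compute and a tool call to move; the robot and the scene stay as the last step left them, time stands still between calls to the robot, and variables do not carry over. Pictures are saved under pics/ and viewed, at most 10 in all, crops included, and the job is handed in when it is done.

Besides the shell and the picture viewer there is one more tool, called after "Call:" by a JSON object that holds its "op" and its "data". play_rows: Moves the arm, as the interface text tells. Its arguments: {"type":"object","properties":{"plan":{"type":"array","items":{"type":"array","items":{"type":"number"}}},"grip":{"type":"number"}},"required":["plan"]}

```bash
mkdir -p pics; ls; cat > h.py <<'E'
import numpy as np,cv2
from plant import *
E
python3 - <<'E'
from h import *
o=get_obs();print(o)
for c in("scene","top"):
    s=snapshot(c);cv2.imwrite(f"pics/{c}0.png",s["frame"][:,:,::-1])
    print(c,s["position"],s["attitude"],s["fx"],s["cx"],s["cy"])
    for t in["fixture","catch_foot","ring_hinge","ring_tongue","lamp","stop_box","stop_top"]:
        print(t,[(np.round(d["position"],3).tolist(),round(d["score"],2)) for d in spot_point(c,t)])
    for t in ["clip_cup","trim_ring","bowl","bulb_carton","polish","driver","paste_tin"]:
        print(t,[(np.round(d["position"],3).tolist(),round(d["score"],2)) for d in spot_point(c,t)][:2])
E
```

```text
pics
{'clock': 0.0, 'joint_pos': array([-5.79220884e+01,  2.05895903e+01,  6.34004706e-01, -2.11086636e-02,
       -7.01367656e+01, -1.65062877e+01]), 'qvel': array([-0.01751897,  0.03923497,  0.03855955,  0.06661184, -0.04131514,
       -0.10275148]), 'tau': array([-5.36384887e-04, -5.82721031e+01,  2.93068510e+01,  6.99753553e+00,
        6.93037538e-03, -1.14324419e-04]), 'tool_pos': array([ 0.18104678, -0.64978266,  0.24464214]), 'orientation': array([ 1.79905816e+02, -7.21565283e-03, -1.64435558e+02]), 'force': array([-0.483201  , -0.02773446, -0.34237337]), 'moment': array([ 0.00041111,  0.03288956, -0.0026808 ]), 'gripper_force': 0.0, 'opening': 0.0876448790136968}
scene [ 1.15397134 -0.6683361   1.40311543] [-142.41019601   -0.37717132   42.18906757] 502.58278728861427 324.28893480524687 242.73195068281032
fixture [([0.505, 0.026, -0.001], 0.71)]
catch_foot [([0.469, -0.12, 0.018], 0.96)]
ring_hinge [([0.526, 0.126, 0.079], 0.71)]
ring_tongue [([0.541, 0.186, 0.272], 0.85)]
lamp [([0.502, 0.028, 0.062], 0.81)]
stop_box [([0.349, 0.532, -0.002], 0.76), ([0.446, 0.371, 0.001], 
[... 810 characters left out ...]
([0.524, 0.125, 0.075], 0.78)]
ring_tongue [([0.538, 0.181, 0.275], 0.69), ([0.615, -0.447, -0.0], 0.65)]
lamp [([0.503, 0.025, 0.055], 0.9)]
stop_box [([0.446, 0.378, -0.002], 0.98), ([0.352, 0.528, -0.002], 0.87), ([0.19, 0.299, -0.001], 0.85), ([0.385, 0.662, 0.0], 0.82)]
stop_top [([0.347, 0.527, 0.068], 0.61), ([0.448, 0.376, 0.088], 0.44), ([0.384, 0.662, 0.09], 0.44), ([0.19, 0.295, 0.069], 0.44), ([0.767, 0.088, 0.002], 0.15)]
clip_cup [([0.47, -0.369, 0.001], 0.55)]
trim_ring []
bowl [([0.617, 0.453, -0.002], 0.93)]
bulb_carton [([0.767, 0.088, 0.005], 0.66)]
polish [([0.778, -0.113, -0.002], 0.62)]
driver [([0.737, -0.277, -0.002], 0.85)]
paste_tin [([0.616, -0.444, -0.002], 0.74)]
```

View pics/scene0.png

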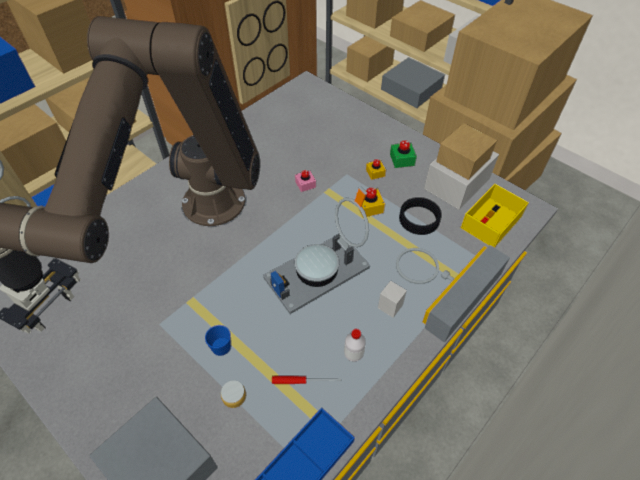

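View pics/top0.png

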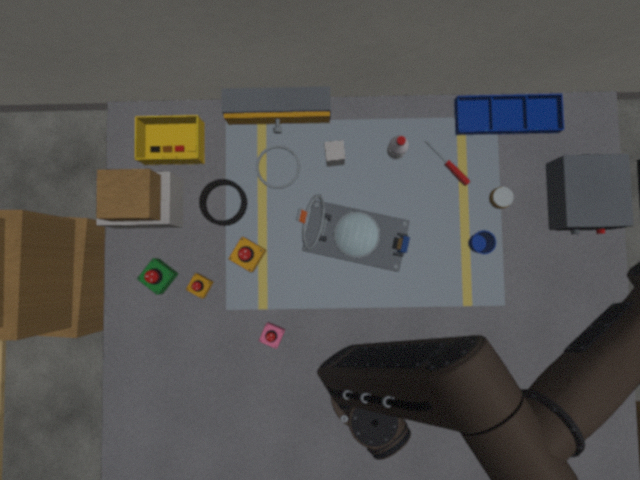

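Stop-box candidates in the top picture are large yellow (247,254), small yellow (200,286), green (157,276) and pink (272,335). The larger yellow one, at about (0.447, 0.375), fits the description. I'll confirm it in one crop and work out the first move.

```bash
cat > h.py <<'E'
import numpy as np,cv2
from plant import *
from scipy.spatial.transform import Rotation as R
def ray(s,u,v,z):
    d=R.from_euler('xyz',s["attitude"],degrees=True).apply([(u-s["cx"])/s["fx"],(v-s["cy"])/s["fy"],1])
    p=np.array(s["position"]);return p+d*(z-p[2])/d[2]
def rows(p,yaw,wps):
    """wps: (target xyz, yaw, n rows); tool pointing down -> rows in tool axes (cm,deg)"""
    p=np.array(p,float)
    for t,y1,n in wps:
        t=np.array(t,float);dy=(y1-yaw)/n
        out=[]
        for i in range(n):
            r=R.from_euler('xyz',[180,0,yaw],degrees=True)
            d=np.round(r.inv().apply((t-p)/(n-i))*100,2);p=p+r.apply(d/100);yaw+=dy
            out.append(d.tolist()+[0,0,round(-dy,2)])
        print("->",t,y1,*out,sep="\n" if dy else " ")
E
python3 - <<'E'
from h import *
T=snapshot("top");S=snapshot("scene")
ims=[]
for s,(u,v),z in((T,(235,265),.091),(S,(375,185),.091)):
    f=s["frame"];c=f[v-50:v+50,u-65:u+65];ims.append(cv2.resize(c,(390,300),interpolation=cv2.INTER_CUBIC))
    hsv=cv2.cvtColor(f,cv2.COLOR_RGB2HSV)
    m=(((hsv[...,0]<5)|(hsv[...,0]>175))&(hsv[...,1]>150)&(hsv[...,2]>60)).astype(np.uint8)
    n,_,st,ce=cv2.connectedComponentsWithStats(m)
    for i in range(1,n):
        if st[i,4]>15: print(ce[i].round(1),st[i,4],ray(s,*ce[i],z-.006).round(4))
cv2.imwrite("pics/crop.png",np.hstack(ims)[:,:,::-1])
rows([.181,-.65,.245],-164.4,[([.36,-.40,.40],-134,8),([.46,-.05,.42],-102.5,9),([.47,.15,.42],-102.5,5),([.447,.375,.20],-102.5,8)])
E
```

```text
[400.6 140.1] 39 [ 0.7914 -0.1185  0.085 ]
[179. 148.] 21 [0.7796 0.5752 0.085 ]
[457.5 172.8] 144 [ 0.6851 -0.292   0.085 ]
[601.1 230.4] 25 [ 0.4984 -0.7242  0.085 ]
[244.5 253.6] 100 [0.4454 0.3708 0.085 ]
[152.2 276.1] 109 [0.381  0.6557 0.085 ]
[196.5 285.4] 51 [0.3505 0.5188 0.085 ]
[270.4 336.6] 48 [0.1919 0.293  0.085 ]
[403.8 145.7] 65 [0.3871 0.6517 0.085 ]
[376.  163.3] 34 [0.3688 0.5012 0.085 ]
[304.9 174. ] 42 [0.2107 0.2785 0.085 ]
[370.7 193.4] 83 [0.4518 0.3671 0.085 ]
[484.3 219.7] 18 [0.8179 0.5352 0.085 ]
[355.7 333.7] 69 [ 0.7702 -0.0961  0.085 ]
[288.6 379.4] 242 [ 0.7237 -0.3261  0.085 ]
->
[ 0.36 -0.4   0.4 ]
-134
[-3.0, 2.41, -1.94, 0, 0, -3.8]
[-3.15, 2.2, -1.94, 0, 0, -3.8]
[-3.29, 1.99, -1.94, 0, 0, -3.8]
[-3.41, 1.77, -1.94, 0, 0, -3.8]
[-3.52, 1.54, -1.93, 0, 0, -3.8]
[-3.62, 1.3, -1.94, 0, 0, -3.8]
[-3.69, 1.06, -1.93, 0, 0, -3.8]
[-3.75, 0.82, -1.94, 0, 0, -3.8]
->
[ 0.46 -0.05  0.42]
-102.5
[-3.57, 1.9, -0.22, 0, 0, -3.5]
[-3.68, 1.68, -0.22, 0, 0, -3.5]
[-3.77, 1.45, -0.22, 0, 0, -3.5]
[-3.86, 1.22, -0.22, 0, 0, -3.5]
[-3.92, 0.98, -0.22, 0, 0, -3.5]
[-3.98, 0.74, -0.23, 0, 0, -3.5]
[-4.01, 0.5, -0.22, 0, 0, -3.5]
[-4.04, 0.25, -0.23, 0, 0, -3.5]
[-4.05, 0.0, -0.22, 0, 0, -3.5]
->
[0.47 0.15 0.42]
-102.5
[-3.95, 0.67, -0.0, 0, 0, -0.0]
[-3.95, 0.67, -0.0, 0, 0, -0.0]
[-3.95, 0.67, -0.0, 0, 0, -0.0]
[-3.95, 0.67, -0.0, 0, 0, -0.0]
[-3.94, 0.68, -0.0, 0, 0, -0.0]
->
[0.447 0.375 0.2  ]
-102.5
[-2.68, 0.89, 2.75, 0, 0, -0.0]
[-2.68, 0.89, 2.75, 0, 0, -0.0]
[-2.68, 0.89, 2.75, 0, 0, -0.0]
[-2.69, 0.89, 2.75, 0, 0, -0.0]
[-2.68, 0.89, 2.75, 0, 0, -0.0]
[-2.69, 0.89, 2.75, 0, 0, -0.0]
[-2.68, 0.89, 2.75, 0, 0, -0.0]
[-2.69, 0.88, 2.75, 0, 0, -0.0]
```

View pics/crop.png

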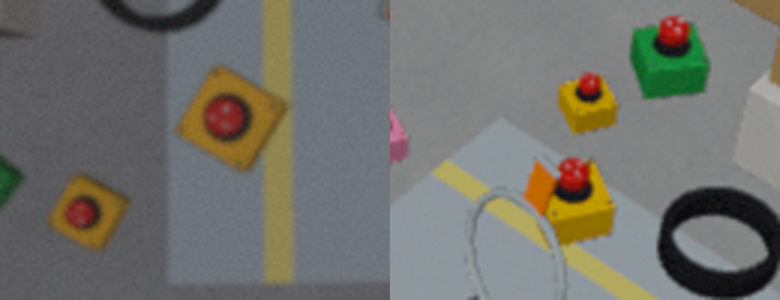

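The crop shows the larger yellow box with its red mushroom at crop (228,118), which is top (247,254). The small yellow one is at crop (88,210). The larger yellow box is the one meant. Moving off now, with the fingers closed.

Call:
{"op": "play_rows", "data": {"plan": [[-3.0,2.4,-1.9,0,0,-3.8],[-3.1,2.2,-1.9,0,0,-3.8],[-3.3,2.0,-1.9,0,0,-3.8],[-3.4,1.8,-1.9,0,0,-3.8],[-3.5,1.5,-1.9,0,0,-3.8],[-3.6,1.3,-1.9,0,0,-3.8],[-3.7,1.1,-1.9,0,0,-3.8],[-3.7,0.8,-1.9,0,0,-3.8],[-3.5,1.9,-0.2,0,0,-3.5],[-3.6,1.7,-0.2,0,0,-3.5],[-3.7,1.5,-0.2,0,0,-3.5],[-3.8,1.2,-0.2,0,0,-3.5],[-3.9,1.0,-0.2,0,0,-3.5],[-3.9,0.7,-0.2,0,0,-3.5],[-4.0,0.5,-0.2,0,0,-3.5],[-4.0,0.3,-0.2,0,0,-3.5],[-4.0,0,-0.2,0,0,-3.5]], "grip": 0}}

```text
clock: 3.02
tool_pos: [0.4515, -0.0588, 0.4124]
orientation: [-179.9, 0.0, -102.3]
force: [1.5, -0.2, -0.0]
opening: 0.0004
gripper_force: 0.0
```

Call:
{"op": "play_rows", "data": {"plan": [[-3.9,0.5,0,0,0,0],[-3.9,0.5,0,0,0,0],[-3.9,0.5,0,0,0,0],[-3.9,0.5,0,0,0,0],[-3.9,0.5,0,0,0,0],[-3.4,0.9,1.5,0,0,0],[-2.7,0.9,2.7,0,0,0],[-2.7,0.9,2.7,0,0,0],[-2.7,0.9,2.7,0,0,0],[-2.7,0.9,2.7,0,0,0],[-2.7,0.9,2.7,0,0,0],[-2.7,0.9,2.7,0,0,0],[-2.5,0.9,2.5,0,0,0],[0,0,0,0,0,0]]}}

```text
clock: 4.18
tool_pos: [0.445, 0.3683, 0.2039]
orientation: [179.8, -0.4, -102.4]
force: [-0.1, -0.9, 0.7]
opening: 0.0002
gripper_force: 0.0
```

```bash
python3 - <<'E'
from h import *
o=get_obs();p=o["tool_pos"];print(p,o["orientation"],o["joint_pos"].round(1))
r=R.from_euler('xyz',o["orientation"],degrees=True)
print(r.inv().apply(np.array([.4475,.3745,.120])-p)*100)
E
```

```text
[0.4450221  0.36829924 0.20391473] [ 179.79367584   -0.35138864 -102.43224658] [ 58.9  13.5 -15.   -0.1 -62.  -71.3]
[-0.71033224 -0.13868882  8.38682937]
```

Call:
{"op": "play_rows", "data": {"plan": [[-0.35,-0.07,3,0,0,0],[-0.35,-0.07,3,0,0,0],[0,0,2,0,0,0],[0,0,1,0,0,0],[0,0,0.3,0,0,0],[0,0,0.3,0,0,0],[0,0,0.2,0,0,0]]}}

```text
clock: 4.77
tool_pos: [0.4507, 0.3734, 0.1129]
orientation: [-179.9, 0.1, -102.5]
force: [0.0, -1.0, -0.2]
opening: 0.0002
gripper_force: 0.0
```

Call:
{"op": "play_rows", "data": {"plan": [[0,0,0.2,0,0,0],[0,0,0.2,0,0,0],[0,0,0,0,0,0]]}}

```text
clock: 5.02
tool_pos: [0.4506, 0.3735, 0.109]
orientation: [-179.9, 0.1, -102.5]
force: [0.3, 0.2, 4.2]
opening: 0.0004
gripper_force: 2.1
```

Contact at about z = 0.110. Pressing on to the latch.

Call:
{"op": "play_rows", "data": {"plan": [[0,0,0.2,0,0,0],[0,0,0.2,0,0,0],[0,0,0.2,0,0,0],[0,0,0.1,0,0,0],[0,0,0,0,0,0]]}}

```text
clock: 5.43
tool_pos: [0.4506, 0.3734, 0.1013]
orientation: [-180.0, 0.1, -102.5]
force: [0.7, 0.3, 4.6]
opening: 0.0005
gripper_force: 2.0
```

Call:
{"op": "play_rows", "data": {"plan": [[0,0,0.1,0,0,0],[0,0,0.1,0,0,0],[0,0,0,0,0,0]]}}

```text
clock: 5.68
tool_pos: [0.4506, 0.3734, 0.0993]
orientation: [-180.0, 0.1, -102.5]
force: [1.0, 0.9, 5.4]
opening: 0.0004
gripper_force: 3.1
```

Call:
{"op": "play_rows", "data": {"plan": [[0,0,0.1,0,0,0],[0,0,0.1,0,0,0],[0,0,0,0,0,0]]}}

```text
clock: 5.93
tool_pos: [0.4509, 0.3736, 0.099]
orientation: [-179.9, 0.1, -102.5]
force: [-4.4, -1.3, 20.6]
opening: 0.0004
gripper_force: 9.9
```

Call:
{"op": "play_rows", "data": {"plan": [[0,0,-0.4,0,0,0],[0,0,-0.2,0,0,0],[0,0,0,0,0,0]]}}

```text
clock: 6.18
tool_pos: [0.4498, 0.3725, 0.1026]
orientation: [180.0, -0.0, -102.5]
force: [0.4, 0.3, -1.7]
opening: 0.0003
gripper_force: 0.0
```

Latched: no force remains at z 0.1026. Next I go behind the tongue.

Call:
{"op": "play_rows", "data": {"plan": [[0,0,-3.5,0,0,0],[0,0,-4,0,0,0],[0,0,-4,0,0,0],[0,0,-4,0,0,0],[1,-1,-3.7,0,0,0],[2.5,-2.4,0,0,0,0],[2.5,-2.4,0,0,0,0],[2.5,-2.4,0,0,0,0],[2.5,-2.4,0,0,0,0],[2,-2.1,0,0,0,0],[0.5,0,0,0,0,0],[0,0,0,0,0,0]]}}

```text
clock: 7.18
tool_pos: [0.5448, 0.2116, 0.2935]
orientation: [179.9, -0.1, -102.7]
force: [-0.7, -0.0, -0.2]
opening: 0.0007
gripper_force: 0.0
```

```bash
cat >> h.py <<'E'
H=np.array([.525,.1255,.075]);YF=np.array([.216,.976,0]);XF=np.array([.976,-.216,0])
def fx(p): d=np.array(p)-H;return (d@XF*1e3).round(1),(d@YF*1e3).round(1),round(p[2]*1e3,1)
E
python3 - <<'E'
from h import *
o=get_obs();p=o["tool_pos"];print(fx(p),o["orientation"].round(1),o["force"].round(1))
for c in("scene","top"):
    s=snapshot(c);cv2.imwrite(f"pics/{c}1.png",cv2.resize(s["frame"][130:330,200:460] if c=="top" else s["frame"][100:330,220:480],None,fx=2.2,fy=2.2)[:,:,::-1])
# corner path: TCP offsets relative to hinge for th
for th in np.arange(1.75,-.11,-.15):
    y=-.212*np.cos(th)+.0025*np.sin(th)+.0095;z=.075+.212*np.sin(th)+.0025*np.cos(th)+.019
    print(round(th,2),round(y*1e3,1),round(z*1e3,1))
E
```

```text
(np.float64(0.7), np.float64(88.3), np.float64(293.5)) [ 1.799e+02 -1.000e-01 -1.027e+02] [-0.7 -0.  -0.2]
1.75 49.7 302.2
1.6 18.2 305.8
1.45 -13.6 304.8
1.3 -44.8 298.9
1.15 -74.8 288.5
1.0 -102.9 273.7
0.85 -128.5 254.9
0.7 -151.0 232.5
0.55 -169.9 206.9
0.4 -184.8 178.9
0.25 -195.3 148.9
0.1 -201.2 117.7
-0.05 -202.4 85.9
```

View pics/scene1.png

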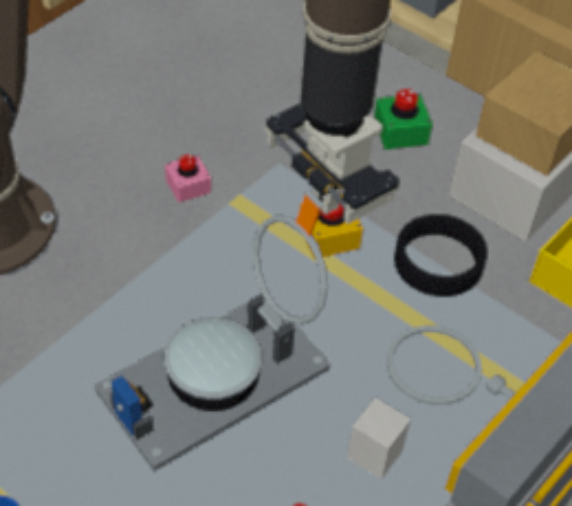

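The picture shows the fingers at (330,190), behind the orange tongue at (307,213), with free space around. Now I swing along the arc in half steps.

Call:
{"op": "play_rows", "data": {"plan": [[1.3,0,-0.3,0,0,0],[1.3,0,-0.3,0,0,0],[1.2,0,-0.3,0,0,0],[1.6,0,-0.2,0,0,0],[1.6,0,-0.2,0,0,0],[1.6,0,0,0,0,0],[1.6,0,0.1,0,0,0],[1.6,0,0.3,0,0,0],[1.5,0,0.3,0,0,0],[1.5,0,0.5,0,0,0],[1.5,0,0.5,0,0,0],[1.4,0,0.7,0,0,0],[1.4,0,0.8,0,0,0]]}}

```text
clock: 8.37
tool_pos: [0.503, 0.0256, 0.2751]
orientation: [-180.0, -0.0, -102.5]
force: [0.2, 1.8, 1.2]
opening: 0.0005
gripper_force: 0.8
```

Call:
{"op": "play_rows", "data": {"plan": [[1.3,0,0.9,0,0,0],[1.3,0,1.0,0,0,0],[1.1,0,1.1,0,0,0],[1.1,0,1.1,0,0,0],[1.0,0,1.2,0,0,0],[0.9,0,1.3,0,0,0],[0.8,0,1.4,0,0,0],[0.7,0,1.4,0,0,0],[0.6,0,1.5,0,0,0],[0.5,0,1.4,0,0,0],[0,0,0,0,0,0]]}}

```text
clock: 9.28
tool_pos: [0.4813, -0.065, 0.1497]
orientation: [179.8, -0.1, -102.6]
force: [-0.4, 0.9, 1.3]
opening: 0.0005
gripper_force: 1.0
```

```bash
python3 - <<'E'
from h import *
o=get_obs();p=o["tool_pos"];print(fx(p),o["orientation"].round(1),o["force"].round(1))
s=snapshot("scene");cv2.imwrite(f"pics/scene2.png",cv2.resize(s["frame"][190:330,230:400],None,fx=4,fy=4)[:,:,::-1])
E
```

```text
(np.float64(-1.5), np.float64(-195.4), np.float64(149.7)) [ 1.798e+02 -1.000e-01 -1.026e+02] [-0.4  0.9  1.3]
```

View pics/scene2.png

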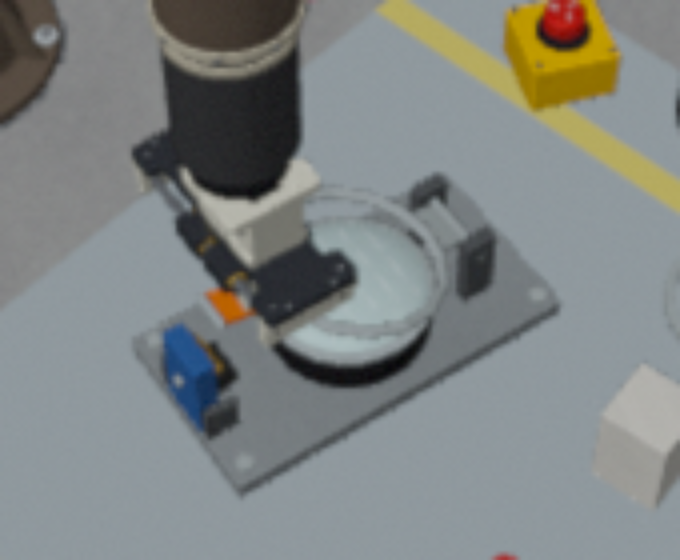

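Tongue under the fingertips at (228,305), ring over the lamp and clear of it, stop at (565,20) still in view. Pressing on, in small steps.

Call:
{"op": "play_rows", "data": {"plan": [[0.15,-0.1,0.8,0,0,0],[0.15,-0.05,0.8,0,0,0],[0.1,0,0.7,0,0,0],[0.1,0,0.2,0,0,0],[0,0,0,0,0,0]]}}

```text
clock: 9.75
tool_pos: [0.4839, -0.0688, 0.1275]
orientation: [-180.0, 0.0, -102.5]
force: [0.4, 1.3, 2.4]
opening: 0.0002
gripper_force: 1.1
```

Call:
{"op": "play_rows", "data": {"plan": [[0.05,0.1,0.3,0,0,0],[0,0.1,0.2,0,0,0],[0,0,0.2,0,0,0],[0,0,0.2,0,0,0],[0,0,0,0,0,0]]}}

```text
clock: 10.17
tool_pos: [0.4816, -0.0689, 0.1185]
orientation: [-180.0, -0.0, -102.5]
force: [1.8, 0.2, 2.7]
opening: 0.0001
gripper_force: 1.1
```

Call:
{"op": "play_rows", "data": {"plan": [[0,0,0.2,0,0,0],[0,0,0.2,0,0,0],[0,0,0.1,0,0,0],[0,0,0,0,0,0]]}}

```text
clock: 10.5
tool_pos: [0.4813, -0.069, 0.1134]
orientation: [180.0, -0.0, -102.5]
force: [1.4, -1.4, 2.0]
opening: 0.0003
gripper_force: 1.2
```

Call:
{"op": "play_rows", "data": {"plan": [[0,0,0.2,0,0,0],[0,0,0.2,0,0,0],[0,0,0,0,0,0]]}}

```text
clock: 10.75
tool_pos: [0.4814, -0.0692, 0.1099]
orientation: [180.0, -0.0, -102.5]
force: [-0.7, -1.2, 7.6]
opening: 0.0004
gripper_force: 3.7
```

Call:
{"op": "play_rows", "data": {"plan": [[0,0,0.2,0,0,0],[0,0,0.2,0,0,0],[0,0,0.2,0,0,0],[0,0,0,0,0,0]]}}

```text
clock: 11.08
tool_pos: [0.4813, -0.0696, 0.1043]
orientation: [180.0, -0.1, -102.5]
force: [-1.4, -5.0, 11.0]
opening: 0.0001
gripper_force: 5.5
```

Call:
{"op": "play_rows", "data": {"plan": [[0,0,0.2,0,0,0],[0,0,0.2,0,0,0],[0,0,0.1,0,0,0],[0,0,0,0,0,0]]}}

```text
clock: 11.42
tool_pos: [0.4812, -0.0696, 0.0987]
orientation: [180.0, -0.1, -102.5]
force: [0.6, -3.3, 4.8]
opening: 0.0002
gripper_force: 2.5
```

Call:
{"op": "play_rows", "data": {"plan": [[0,0,0.1,0,0,0],[0,0,0.1,0,0,0],[0,0,0,0,0,0]]}}

```text
clock: 11.67
tool_pos: [0.4811, -0.0693, 0.0966]
orientation: [180.0, -0.0, -102.5]
force: [-0.2, -2.5, 2.8]
opening: 0.0007
gripper_force: 1.9
```

Call:
{"op": "play_rows", "data": {"plan": [[0,0,0.1,0,0,0],[0,0,0.1,0,0,0],[0,0,0,0,0,0]]}}

```text
clock: 11.92
tool_pos: [0.4811, -0.0689, 0.0943]
orientation: [180.0, -0.0, -102.5]
force: [-1.7, -2.0, 2.9]
opening: 0.0005
gripper_force: 1.4
```

Call:
{"op": "play_rows", "data": {"plan": [[0,0,0.1,0,0,0],[0,0,0.1,0,0,0],[0,0,0,0,0,0]]}}

```text
clock: 12.17
tool_pos: [0.4811, -0.0689, 0.0924]
orientation: [180.0, -0.0, -102.5]
force: [-1.5, -0.6, 3.1]
opening: 0.0
gripper_force: 1.4
```

Call:
{"op": "play_rows", "data": {"plan": [[0,0,0.1,0,0,0],[0,0,0.1,0,0,0],[0,0,0,0,0,0]]}}

```text
clock: 12.42
tool_pos: [0.4812, -0.0689, 0.0906]
orientation: [180.0, -0.0, -102.5]
force: [-2.1, -1.4, 4.9]
opening: 0.0001
gripper_force: 3.0
```

Call:
{"op": "play_rows", "data": {"plan": [[0,0,0.1,0,0,0],[0,0,0.1,0,0,0],[0,0,0,0,0,0]]}}

```text
clock: 12.67
tool_pos: [0.4812, -0.069, 0.0892]
orientation: [180.0, -0.0, -102.5]
force: [-5.0, -0.8, 13.4]
opening: 0.0003
gripper_force: 7.0
```

Firm seat felt. Backing off slowly to see whether the ring stays caught.

Call:
{"op": "play_rows", "data": {"plan": [[0,0,-0.2,0,0,0],[0,0,-0.2,0,0,0],[0,0,-0.2,0,0,0],[0,0,0,0,0,0]]}}

```text
clock: 13.0
tool_pos: [0.4819, -0.0687, 0.0949]
orientation: [-180.0, 0.0, -102.5]
force: [0.6, 1.2, -0.2]
opening: 0.0005
gripper_force: 0.0
```

No force, so the ring is held. I lift clear and head back above the stop, opening the fingers to 6.5 cm.

Call:
{"op": "play_rows", "data": {"plan": [[0,0,-0.8,0,0,0],[0,0,-2.5,0,0,0],[0,0,-4,0,0,0],[0,0,-4,0,0,0],[-3.5,1.1,-2,0,0,0],[-3.9,1.2,0,0,0,0],[-3.9,1.2,0,0,0,0],[-3.9,1.2,0,0,0,0],[-3.9,1.2,0,0,0,0],[-3.9,1.2,0,0,0,0],[-3.9,1.2,0,0,0,0],[-3.9,1.2,0,0,0,0],[-3.9,1.2,0,0,0,0],[-3.9,1.2,0,0,0,0],[-3,0.8,0,0,0,0],[-0.5,0.2,0,0,0,0],[0,0,0,0,0,0]], "grip": 6.5}}

```text
clock: 14.42
tool_pos: [0.4464, 0.3721, 0.2272]
orientation: [180.0, -0.0, -102.4]
force: [-0.0, -0.4, -0.7]
opening: 0.0651
gripper_force: 0.0
```

```bash
python3 - <<'E'
from h import *
o=get_obs();p=o["tool_pos"];print(p,o["orientation"].round(1),o["force"].round(1),o["opening"])
s=snapshot("scene");cv2.imwrite(f"pics/scene3.png",cv2.resize(s["frame"][150:330,230:430],None,fx=3.3,fy=3.3)[:,:,::-1])
for t in("ring_tongue","stop_top"):print(t,[(np.round(d["position"],3).tolist(),round(d["score"],2)) for d in spot_point("scene",t)])
r=R.from_euler('xyz',o["orientation"],degrees=True)
print(r.inv().apply(np.array([.448,.3745,.086])-p)*100)
E
```

```text
[0.44639745 0.3720526  0.22720886] [ 180.    -0.  -102.4] [-0.  -0.4 -0.7] 0.06511042061945913
ring_tongue [([0.478, -0.07, 0.073], 0.89)]
stop_top [([0.62, -0.447, 0.001], 0.69), ([0.45, 0.371, 0.084], 0.53), ([0.379, 0.655, 0.095], 0.47), ([0.192, 0.3, 0.068], 0.4), ([0.778, -0.115, -0.001], 0.32)]
[-0.28100833 -0.10874362 14.12070189]
```

View pics/scene3.png

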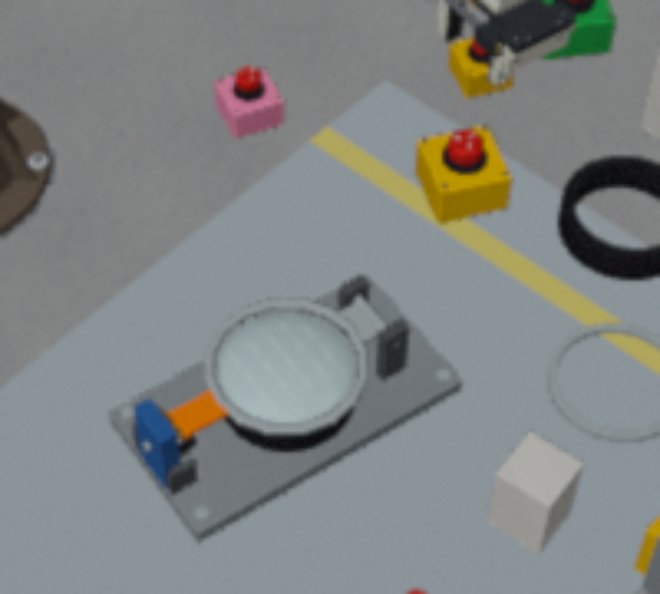

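The ring lies shut under the catch, with the tongue at (198,412), and the stop is down at (466,150). Descending around the head.

Call:
{"op": "play_rows", "data": {"plan": [[-0.2,-0.15,3.5,0,0,0],[0,0,3.5,0,0,0],[0,0,3,0,0,0],[0,0,2,0,0,0],[0,0,1.5,0,0,0],[0,0,0.7,0,0,0],[0,0,0,0,0,0]]}}

```text
clock: 15.15
tool_pos: [0.4486, 0.3697, 0.0846]
orientation: [179.9, -0.1, -102.6]
force: [-0.4, -1.0, -0.1]
opening: 0.0648
gripper_force: 0.0
```

Call:
{"op": "play_rows", "data": {"plan": [[0,0,0,0,0,0],[0,0,0,0,0,0],[0,0,0,0,0,0],[0,0,0,0,0,0],[0,0,0,0,0,0],[0,0,0,0,0,0]], "grip": 3}}

```text
clock: 15.65
tool_pos: [0.4476, 0.3722, 0.0863]
orientation: [179.9, 0.1, -102.5]
force: [-9.3, 3.7, 3.4]
opening: 0.0387
gripper_force: 30.0
```

Call:
{"op": "play_rows", "data": {"plan": [[0,0.1,0,0,0,0],[0,0,0,0,0,5],[0,0,0,0,0,5],[0,0,0,0,0,5],[0,0,0,0,0,5],[0,0,0,0,0,5],[0,0,0,0,0,5],[0,0,0,0,0,5],[0,0,0,0,0,5],[0,0,0,0,0,5],[0,0,0,0,0,5],[0,0,0,0,0,0]]}}

```text
clock: 16.65
tool_pos: [0.4465, 0.373, 0.0862]
orientation: [179.9, 0.0, -152.8]
force: [-10.5, 4.8, 3.7]
opening: 0.0389
gripper_force: 30.0
```

Call:
{"op": "play_rows", "data": {"plan": [[0,0,0,0,0,0],[0,0,0,0,0,0],[0,0,0,0,0,0],[0,0,0,0,0,0],[0,0,-1.5,0,0,0],[0,0,-3.5,0,0,0],[0,0,-4,0,0,0],[0,0,-4,0,0,0],[0,0,-4,0,0,0],[0,0,0,0,0,0]], "grip": 6.5}}

```text
clock: 17.48
tool_pos: [0.4508, 0.3738, 0.2649]
orientation: [179.8, 0.7, -152.5]
force: [1.1, 0.8, 0.7]
opening: 0.065
gripper_force: 0.0
```

```bash
python3 - <<'E'
from h import *
A=cv2.imread("pics/scene3.png")
s=snapshot("scene");B=cv2.resize(s["frame"][150:330,230:430],None,fx=3.3,fy=3.3)[:,:,::-1]
cv2.imwrite("pics/cmp.png",np.hstack([A[60:260,380:560],B[60:260,380:560],B[250:450,100:440]]))
for t in("ring_tongue","stop_top","stop_box"):print(t,[(np.round(d["position"],3).tolist(),round(d["score"],2)) for d in spot_point("scene",t)][:4])
E
```

```text
ring_tongue [([0.477, -0.071, 0.073], 0.79)]
stop_top [([0.734, -0.271, 0.001], 0.74), ([0.377, 0.66, 0.089], 0.47), ([0.45, 0.37, 0.094], 0.45), ([0.192, 0.3, 0.068], 0.43)]
stop_box [([0.381, 0.658, -0.003], 0.93), ([0.446, 0.372, 0.002], 0.75), ([0.189, 0.298, 0.003], 0.7), ([0.347, 0.53, -0.002], 0.51)]
```

View pics/cmp.png

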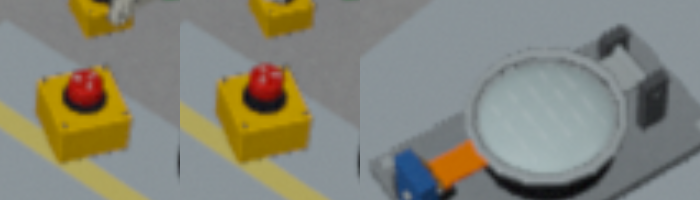

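Compared with before, the red head now stands higher: its top is at crop (265,65) against (85,70), and the network puts it at 0.094 against 0.084. The ring is still shut, with the tongue at (455,160). Handing in.

```bash
python3 -c "
from plant import *
print(close_job())"
```

```text
the job is handed in; nothing more can be done
None
```

I handed the job in at about 17.5 s: the stop was pressed until it latched, the ring snapped shut under the catch and stayed shut, and the stop was twisted and popped up again. The highest push I read on the ring was about 14 N.

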